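# Flip a repair carrier's status flag from red to green

### The job

The solenoid valve (brass body, black coil) has passed its test: on the carrier that holds it, use a fingertip to turn the red flag right over its hinge, away from the robot, and press it down flat on its rear rest so that it shows green; keep it under control, do not fling it. Only push, do not pinch the flag, and do not drag or lift the carriers. Leave the heating element's flag lying red, and leave everything else on the bench where it is.

Things in the scene. Friction and masses are not known exactly. Their poses are not given: they have to be found in the camera images.
- valve_carrier: Loose grey steel job carrier with the solenoid valve (brass body, two side ports, black coil in a steel yoke); on the left or the right. Plate 240 (x) x 150 (y) mm on feet, top 11 mm above the bench, side flanges 33 mm high, 1.5 to 2.4 kg. Origin: centre of its underside on the bench; x points from flag to part (roughly away from the robot), z up. The part stands at x = 84 mm (+-35), up to 97 mm above the bench.
- valve_flag (a joint): Flag of the valve carrier, rad: 0 = lying level to the front (towards the robot), red face up; pi/2 upright; pi = lying level on the rear rest, green up (its stop). Starts at 0 to 0.15. Stiff hinge: stays at any angle, 1 to 2 N at the tab moves it. Plate 6 mm thick, centred on the hinge line: 62 mm wide from 6 to 68 mm out, then a tab 32 mm wide to 88 mm out. About 70 g.
- valve_flag_hinge (a point): Middle of the valve flag's hinge line (along the carrier's y), at carrier x = -40 mm, 75 mm above the bench; axes as the carrier's. Post and rests below the flag lie within 45 mm of this line; beyond that the space under the lying flag is free down to the plate, which ends 80 mm in front of the line. Hinge cheeks outside the flag reach 12 mm above the line.
- valve_flag_tab (a point): Centre of the tab of the valve flag, 78 mm from the hinge line, half-way through the thickness; moves with the flag. x points from tab to hinge line, z out of the red face (white bar; the green face has a white disc).
- element_carrier: Loose grey steel job carrier with the heating element (round steel flange, three upright copper hairpin tubes); on the left or the right. Plate 240 (x) x 150 (y) mm on feet, top 11 mm above the bench, side flanges 33 mm high, 1.5 to 2.4 kg. Origin: centre of its underside on the bench; x points from flag to part (roughly away from the robot), z up. The part stands at x = 84 mm (+-35), up to 97 mm above the bench.
- element_flag (a joint): Flag of the element carrier, rad: 0 = lying level to the front (towards the robot), red face up; pi/2 upright; pi = lying level on the rear rest, green up (its stop). Starts at 0 to 0.15. Stiff hinge: stays at any angle, 1 to 2 N at the tab moves it. Plate 6 mm thick, centred on the hinge line: 62 mm wide from 6 to 68 mm out, then a tab 32 mm wide to 88 mm out. About 70 g.
- element_flag_hinge (a point): Middle of the element flag's hinge line (along the carrier's y), at carrier x = -40 mm, 75 mm above the bench; axes as the carrier's. Post and rests below the flag lie within 45 mm of this line; beyond that the space under the lying flag is free down to the plate, which ends 80 mm in front of the line. Hinge cheeks outside the flag reach 12 mm above the line.
- element_flag_tab (a point): Centre of the tab of the element flag, 78 mm from the hinge line, half-way through the thickness; moves with the flag. x points from tab to hinge line, z out of the red face (white bar; the green face has a white disc).
- screwdriver: Screwdriver lying on the bench between the carriers, orange handle, 200 mm long. Leave it where it is.
- multimeter: Grey multimeter in a red holster, 90 mm wide and 190 mm long, top edge about 115 mm high, propped leaning on its own stand behind the gap between the carriers; origin on the bench under it. Leave it where it is.
- spray_can: Upright blue and white spray can with a red cap, 52 mm diameter, 168 mm high; origin at its underside. Leave it where it is.
- wrench: Steel wrench lying on the bench, 170 mm long. Leave it where it is.
- tape_roll: Black roll of tape lying flat, 68 mm diameter, 19 mm high. Leave it where it is.
- parts_tray: Small open blue parts tray, 110 x 80 x 32 mm high. Leave it where it is.
- hose_fitting: Upright brass hose fitting, 34 mm across its hexagon foot, 40 mm high, in front of the gap between the carriers. Leave it where it is.

How it is judged:
By the outcome, as a careful person would: the job done as asked, in the order asked, and still so for the second after the job is handed in, with the robot touching nothing.
It also fails if it takes over 51 s, if anything falls off the work surface, if the arm or the gripper's body presses on something with over 40 N, if the wrist force passes 120 N, or if a joint passes its speed limit or range.

### The arm

A 7-joint arm with a two-finger parallel gripper is mounted at the origin on the work surface. World frame = base frame: x ahead of the robot, y to its left, z up, the work surface at z = 0. Lengths are in mm, angles in rad, forces in N, time in s.
With the tool pointing down it reaches from about 350 to 900 mm from the base axis. Payload 8.1 kg.
Tool frame: the origin (TCP) lies on the centre line of the jaws, within the pads' length; the fingertips stand r.tcp_to_tips ahead of it and the grasp point (between the pads) lies 6 mm ahead of it (r.tcp_to_tips is the distance from the TCP to the fingertips, in mm); z points along the fingers, y is the line along which they close (so a half turn about z gives the same grasp; the last joint's range is limited). The gripper opens to 85 mm and grips with 20 to 120 N. Pads are 22 mm wide; open, the fingers measure 114 mm over their backs; the gripper's body (76 mm by 85 mm) begins 54 mm behind the grasp point. The pads swing forward as they close: fully open they stand 13 mm farther back than shut.
Start: joints at [-1.298, 0.434, 0.025, 1.573, -0.012, 1.134, -0.075], TCP at [229.412, 581.386, 256.323] pointing down, gripper open.
Joint ranges: [-2.62, 2.62], [-0.44, 2.09], [-1.27, 1.32], [0.08, 2.57], [-1.32, 4.46], [0.12, 2], [-2.74, 2.74]. Speed limits (rad/s): [2.22, 2.22, 3.01, 3.01, 3.14, 3.14, 3.14].

### API

Orientations are given as a unit quaternion [w, x, y, z].
In Python, from cell import r gives the robot as it stands.
- The arm moves only by the tool move_arm, never from a script. Its argument "motion" is one flat list of numbers, 4 for each row, row after row: the shift along the world's x, y, z in cm, then the turn about the world's z in degrees. In form: [tx, ty, tz, turn, tx, ty, tz, turn, ...]. A call has 1 to 10 rows; each row is the pose to reach, as a shift and turn from the pose commanded when the call began; what a row does not reach only later rows make up. A row lasts 1/12 s, in which the tool goes at most 41.7 mm and 7.16 degrees, less where a joint would pass 70% of its speed; a pose out of reach is approached as far as the arm can. A call with a gripper value outside its range is refused whole. "hand" is the opening, from 0 (shut) to 1 (fully open), set as the call begins (left out, the last holds). The fingers move at their own pace and stop on an object; "squeeze" is the grip in N (left out, the last holds). Time passes only in rows, so rows that repeat a pose let the fingers close. It gives the time, the measured TCP pose, the force, the opening and the grip force at its end, in the units of the state.
- r.get_obs(): the state, without advancing time (a new reading comes with each control period).
- r.camera(name): name is "side" or "top" or "wrist"; returns (picture, depth): 384x512x3 uint8, blue, green, red; 384x512 float32, mm along the optical axis (not along the pixel's ray), 0 where there is no reading.
- r.camera_params(name): a dict with "vertical_fov" (degrees; the focal length in pixels is half the picture's height over the tangent of half this angle, whatever the lens; pixels are square), "cx", "cy" (the principal point, pixels), "dist_coeffs" ([k1, k2, p1, p2, k3] as OpenCV has them; the pictures are not rectified), "world_from_camera" (4x4, takes a point from camera to world coordinates). Camera axes: x right, y down, z forward; pixel columns grow to the right and rows downward; lengths in mm; the calibration is good to about 2 mm. A picture is of the moment at which its call begins: read the wrist's pose just before it. camera_params takes no time and is no camera call; for the wrist camera it gives the pose at the moment of the call.
- r.close_job(): hands the job in; it is judged then, once.
The state is a dict: "time": time; "joints": joint angles; "dq": joint speeds; "tau": joint torques, N m; "tcp_pos": TCP position; "tcp_rot": TCP orientation; "wrist_force": force on the tool from outside, world axes, zero at the start; "ft_torque": the same for the moment, N m; "width": finger opening in mm; "grip_force": force on a finger pad.
Only numpy, scipy, OpenCV 4.12 (cv2) and the standard library are available. Lean on these libraries where they do the work, as an engineer would, in place of code of your own. Each camera call takes 0.05 s, during which the arm holds its last target. There are 200 camera calls.

## Working session

There is one attempt and no reset: what is moved stays moved. The work goes in short steps, Python scripts to look and compute and a tool call to move; the robot and the scene stay as the last step left them, time stands still between calls to the robot, and variables do not carry over. Pictures are saved under pics/ and viewed, at most 10 in all, crops included, and the job is handed in when it is done.

Besides the shell and the picture viewer there is one more tool, called after "Call:" by a JSON object that holds its "op" and its "data". move_arm: Moves the arm, as the interface text tells. Its arguments: {"type":"object","properties":{"motion":{"type":"array","items":{"type":"number"}},"hand":{"type":"number"},"squeeze":{"type":"number"}},"required":["motion"]}

```bash
ls; mkdir -p pics; python3 - <<'E'
from cell import r
import cv2,numpy as np
for n in("top","side"):
    im,d=r.camera(n); cv2.imwrite(f"pics/{n}0.png",im); np.savez(f"{n}0.npz",im=im,d=d)
    print(n,r.camera_params(n))
print(r.tcp_to_tips,r.get_obs())
E
```

```text
pics
top {'vertical_fov': 43.33443819826429, 'cx': 248.5834569088952, 'cy': 193.47891600135702, 'dist_coeffs': array([0.06451061, 0.        , 0.        , 0.        , 0.        ]), 'world_from_camera': array([[-1.79541409e-03, -9.89691266e-01,  1.43206059e-01,
         3.44610739e+02],
       [-9.99872831e-01,  4.04595198e-03,  1.54257270e-02,
        -5.17615156e+00],
       [-1.58461121e-02, -1.43160152e-01, -9.89572671e-01,
         1.78188537e+03],
       [ 0.00000000e+00,  0.00000000e+00,  0.00000000e+00,
         1.00000000e+00]])}
side {'vertical_fov': 51.72168272511991, 'cx': 256.60575125369456, 'cy': 191.22294119165073, 'dist_coeffs': array([-0.08073098,  0.        ,  0.        ,  0.        ,  0.        ]), 'world_from_camera': array([[-9.70902617e-01, -1.93957256e-01,  1.40458856e-01,
         4.06428928e+02],
       [-2.39383416e-01,  7.69873159e-01, -5.91600286e-01,
         6.59491312e+02],
       [ 6.60966559e-03, -6.08009787e-01, -7.93902016e-01,
         9.54239104e+02],
       [ 0.00000000e+00,  0.00000000e+00,  0.00000000e+00,
         1.00000000e+00]])}
25.0 {'time': 0.1, 'joints': array([-1.29762386,  0.43519771,  0.0249759 ,  1.57400485, -0.01159884,
        1.13398731, -0.07510814]), 'dq': array([ 9.87311045e-04, -9.04815681e-04,  1.26159492e-04, -4.99189467e-03,
       -1.11424557e-06, -8.69744188e-04,  9.67862086e-04]), 'tau': array([ 3.88351124e-03, -6.71754384e+01,  1.02846712e+00, -3.16905606e+01,
        1.57846516e-02,  7.16132388e-03, -3.53624910e-05]), 'tcp_pos': array([229.26474958, 580.98640315, 255.57734435]), 'tcp_rot': array([-6.87738226e-05,  1.86821573e-01,  9.82393593e-01, -7.22849680e-04]), 'wrist_force': array([ 0.38013765,  0.62730423, -0.45710823]), 'ft_torque': array([ 0.00149603, -0.05079683,  0.04464124]), 'grip_force': 0.0, 'width': 85.31967972835548}
```

View pics/top0.png

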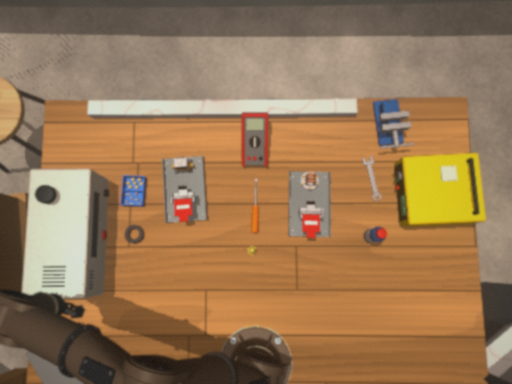

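View pics/side0.png

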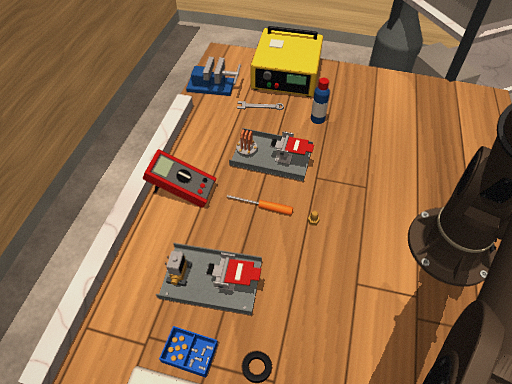

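The top view shows the valve carrier on the left: its valve is at (182,162) and its red flag at (183,207). The element carrier is on the right, with its flag at (311,222). In the side view the valve flag is at (240,270). Next I'll measure that flag.

```bash
cat > h.py <<'E'
import cv2,numpy as np
from cell import r
def pts(n,im,d,box,kind="red",P=None):
    P=P or r.camera_params(n); f=192/np.tan(np.radians(P["vertical_fov"]/2))
    h=cv2.cvtColor(im,cv2.COLOR_BGR2HSV).astype(int); H,S,V=h[...,0],h[...,1],h[...,2]
    m={"red":((H<8)|(H>172))&(S>130)&(V>90),"green":(H>45)&(H<85)&(S>90)&(V>60),"all":V>=0}[kind]
    x0,y0,x1,y1=box; b=np.zeros_like(m); b[y0:y1,x0:x1]=1
    v,u=np.nonzero(m&b&(d>0)); K=np.array([[f,0,P["cx"]],[0,f,P["cy"]],[0,0,1]])
    n_=cv2.undistortPoints(np.c_[u,v].astype(float)[:,None],K,P["dist_coeffs"])[:,0]
    z=d[v,u]; c=np.c_[n_*z[:,None],z]; W=P["world_from_camera"]
    return c@W[:3,:3].T+W[:3,3], np.c_[u,v]
E
python3 - <<'E'
from h import *
for n,box in(("top",(165,190,200,225)),("side",(205,240,268,300))):
    a=np.load(n+"0.npz"); p,uv=pts(n,a["im"],a["d"],box)
    c=np.median(p,0); p=p[np.abs(p-c).max(1)<70]
    print(n,len(p),uv.min(0),uv.max(0),c,p.min(0),p.max(0))
    A=np.c_[p[:,:2]-c[:2],np.ones(len(p))]; print("plane",np.linalg.lstsq(A,p[:,2],rcond=None)[0])
    print("rect",cv2.minAreaRect(p[:,:2].astype(np.float32)))
    # width profile along x
    for x in range(int(p[:,0].min()),int(p[:,0].max()),8):
        q=p[(p[:,0]>=x)&(p[:,0]<x+8)]
        if len(q): print(x,len(q),q[:,1].min().round(),q[:,1].max().round(),q[:,2].mean().round(1))
# carrier plate in top: points z 5..20
for n,box in(("top",(150,145,220,235)),("side",(140,230,275,320))):
    a=np.load(n+"0.npz"); p,uv=pts(n,a["im"],a["d"],box,"all")
    h=cv2.cvtColor(a["im"],cv2.COLOR_BGR2HSV)[uv[:,1],uv[:,0]]
    q=p[(p[:,2]<50)&(p[:,2]>-10)&(h[:,1]<60)]; print(n,"carrier",len(q),cv2.minAreaRect(q[:,:2].astype(np.float32)))
a=np.load("side0.npz"); cv2.imwrite("pics/c.png",cv2.resize(a["im"][225:325,140:280],None,fx=5,fy=5,interpolation=2))
E
```

```text
top 299 [174 198] [192 221] [532.35141293 253.77820136  81.59172848] [493.02078853 224.45069613  12.17514463] [577.31540878 287.27678091  96.01575181]
plane [-5.71142004e-02  3.77109235e-02  8.08163959e+01]
rect ((535.1236572265625, 255.73623657226562), (83.9475326538086, 62.12317657470703), 1.810555338859558)
493 23 238.0 267.0 84.7
501 20 238.0 267.0 81.8
509 27 226.0 281.0 79.7
517 37 224.0 281.0 81.5
525 48 225.0 283.0 80.5
533 23 226.0 285.0 81.4
541 8 225.0 287.0 80.3
549 18 225.0 286.0 82.7
557 47 226.0 287.0 79.4
565 41 226.0 287.0 78.2
573 7 230.0 270.0 76.4
side 624 [224 259] [260 285] [534.58739063 256.10216873  80.95542375] [492.95923401 219.21125805  61.85035519] [577.79627333 287.22605367  87.66820711]
plane [-9.61738141e-02  8.50479001e-03  8.12305374e+01]
rect ((534.8623657226562, 251.6274871826172), (82.94261932373047, 68.53497314453125), 2.5129122734069824)
492 37 237.0 267.0 84.5
500 42 237.0 268.0 84.3
508 57 228.0 284.0 83.1
516 78 222.0 285.0 82.7
524 76 224.0 285.0 82.0
532 72 224.0 286.0 81.3
540 21 225.0 285.0 79.9
548 52 228.0 287.0 79.6
556 74 225.0 287.0 79.0
564 81 219.0 287.0 78.1
572 34 219.0 287.0 76.5
top carrier 1597 ((620.225341796875, 260.00848388671875), (237.46302795410156, 148.6159210205078), 3.8151533603668213)
side carrier 3538 ((620.4739990234375, 261.16436767578125), (239.59524536132812, 152.5321807861328), 3.883727550506592)
```

View pics/c.png

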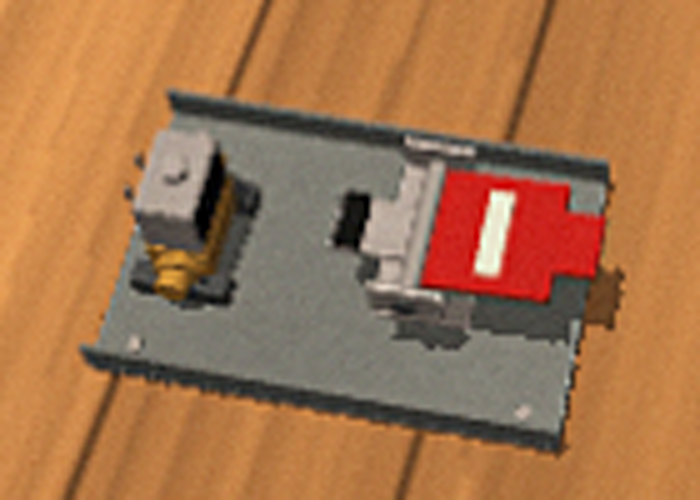

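The crop shows the valve at (180,190) and the flag lying red with its tab end at (600,245), pointing at the robot. The carrier centre works out at about (620,260.5) with a yaw of 3.8°. That puts the hinge at about (580,258) and the flag at about 0.1 rad. I'll shut the fingers, align them with the carrier and stage in front of the tab.

Call:
{"op": "move_arm", "data": {"motion": [3,-4,0,7,6,-8,0,14,9,-12,0,20,11,-16,0,25,13,-20,0,25,16,-24,0,25,18,-28,0,25,20.5,-31.5,0,25,21.5,-33.1,0,25,21.5,-33.1,0,25], "hand": 0}}

```text
time: 0.93
tcp_pos: [446.9, 244.9, 256.3]
tcp_rot: [0.0, -0.027, 1.0, -0.001]
wrist_force: [0.4, 0.2, -0.3]
width: -0.3
grip_force: 0.0
```

```bash
python3 -c "
from cell import r
o=r.get_obs();print(r.tcp_to_tips,o['tcp_pos'],o['tcp_rot'],o['wrist_force'],o['width'],o['time'])"
```

```text
25.0 [446.8754205  244.88442188 256.29298959] [ 3.85185092e-04 -2.74518025e-02  9.99622558e-01 -9.95356945e-04] [ 0.40863474  0.16941544 -0.32673491] -0.2676088157476068 0.9333
```

Call:
{"op": "move_arm", "data": {"motion": [0,0,-4,0,0,0,-8,0,0,0,-12,0,0,0,-15,0,0,0,-16.4,0,0,0,-16.4,0,0,0,-16.4,0]}}

```text
time: 1.52
tcp_pos: [444.0, 250.1, 91.9]
tcp_rot: [-0.001, -0.03, 1.0, -0.001]
wrist_force: [1.4, 0.8, 0.6]
width: 0.0
grip_force: 0.0
```

```bash
python3 - <<'E'
from h import *
o=r.get_obs();print(o['tcp_pos'],o['wrist_force'])
im,d=r.camera("side"); cv2.imwrite("pics/s1.png",cv2.resize(im[190:330,140:340],None,fx=4,fy=4,interpolation=2))
E
```

```text
[444.01589233 250.09378278  91.88008496] [1.3635549  0.84361551 0.62307728]
```

View pics/s1.png

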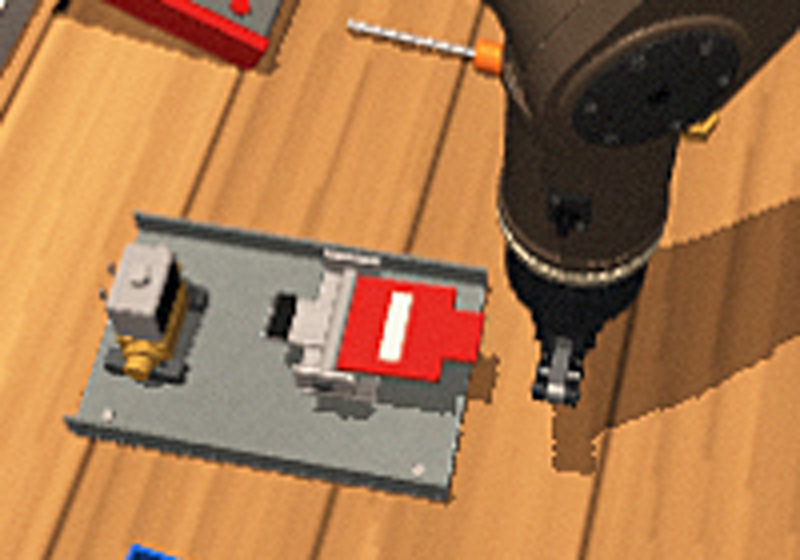

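The fingertip at about (560,390) stands in front of the tab, which ends at (480,335). Approaching it slowly now.

Call:
{"op": "move_arm", "data": {"motion": [1.5,0.1,0,0,3,0.2,0,0,3.5,0.2,0,0,3.6,0.2,0,0,3.6,0.2,0,0]}}

```text
time: 1.98
tcp_pos: [480.6, 252.5, 93.2]
tcp_rot: [0.0, -0.03, 1.0, 0.0]
wrist_force: [-0.1, -0.3, 0.9]
width: 0.0
grip_force: 0.0
```

Call:
{"op": "move_arm", "data": {"motion": [0.1,0,0,0,0.2,0,0,0,0.2,0,0,0,0.2,0,0,0]}}

```text
time: 2.32
tcp_pos: [482.1, 252.4, 92.4]
tcp_rot: [-0.0, -0.03, 1.0, 0.0]
wrist_force: [0.4, 0.1, -0.1]
width: 0.1
grip_force: 0.0
```

Call:
{"op": "move_arm", "data": {"motion": [0.1,0,0,0,0.2,0,0,0,0.2,0,0,0,0.2,0,0,0]}}

```text
time: 2.65
tcp_pos: [483.4, 252.4, 92.0]
tcp_rot: [-0.001, -0.03, 1.0, -0.0]
wrist_force: [-5.0, 0.5, 0.8]
width: 0.2
grip_force: 2.6
```

Call:
{"op": "move_arm", "data": {"motion": [0,0,0.2,0,0,0,0.4,0,0.05,0,0.6,0,0.1,0,0.8,0,0.1,0,1,0,0.1,0,1,0]}}

```text
time: 3.15
tcp_pos: [484.7, 252.4, 102.6]
tcp_rot: [-0.001, -0.03, 1.0, -0.0]
wrist_force: [-6.4, 0.9, 1.1]
width: -0.3
grip_force: 3.2
```

```bash
cat > look.py <<'E'
from h import *
import sys
o=r.get_obs();print(o['time'],o['tcp_pos'],o['wrist_force'])
im,d=r.camera("side")
for k in("red","green"):
    p,uv=pts("side",im,d,(160,200,300,300),k)
    p=p[(p[:,2]>60)&(p[:,2]<175)&(p[:,0]<690)&(abs(p[:,1]-257)<45)]
    if len(p)>8: 
        c=p.mean(0); w,V=np.linalg.eigh(np.cov((p-c)[:,[0,2]].T)); print(k,len(p),c,"x-z dir",V[:,1],"ang",np.degrees(np.arctan2(V[1,1],-V[0,1])),p.min(0),p.max(0))
p,uv=pts("side",im,d,(140,230,275,320),"all"); h=cv2.cvtColor(im,cv2.COLOR_BGR2HSV)[uv[:,1],uv[:,0]]
q=p[(p[:,2]<50)&(p[:,2]>-10)&(h[:,1]<60)&(p[:,0]>480)]; print("carrier",cv2.minAreaRect(q[:,:2].astype(np.float32)))
if len(sys.argv)>1: cv2.imwrite(sys.argv[1],cv2.resize(im[190:330,140:340],None,fx=4,fy=4,interpolation=2))
E
python3 look.py
```

```text
3.15 [484.6868422  252.4486721  102.63007122] [-6.38651813  0.85188205  1.12365987]
red 568 [540.22353487 257.3254102   86.03735587] x-z dir [-0.97100755  0.23904883] ang 13.830408078629349 [492.83201724 220.27635472  68.47964371] [577.50701153 301.74031646 166.51348166]
carrier ((620.5310668945312, 261.4573059082031), (239.29495239257812, 151.86672973632812), 4.054808139801025)
```

The flag follows the finger and the carrier hasn't moved. Continuing along the arc.

Call:
{"op": "move_arm", "data": {"motion": [0,0,0.3,0,0.1,0,0.6,0,0.15,0,0.9,0,0.25,0,1.2,0,0.4,0,1.5,0,0.5,0,1.8,0,0.65,0,2.1,0,0.85,0,2.4,0]}}

```text
time: 3.87
tcp_pos: [493.1, 252.9, 126.8]
tcp_rot: [-0.001, -0.031, 1.0, 0.0]
wrist_force: [-9.0, 1.8, 3.2]
width: 0.1
grip_force: 4.7
```

```bash
python3 look.py
```

```text
3.8667 [493.05108521 252.87100689 126.79244868] [-9.00036446  1.8379045   3.18705392]
red 497 [545.074897   257.37793719  97.25807473] x-z dir [-0.86918053  0.49449489] ang 29.63644857091348 [507.57621646 220.68380288  70.05242674] [579.41506745 288.34945939 164.54572774]Traceback (most recent call last):
  File "look.py", line 6, in <module>
    p,uv=pts("side",im,d,(160,200,300,300),k)
         ~~~^^^^^^^^^^^^^^^^^^^^^^^^^^^^^^^^^
  File "h.py", line 9, in pts
    n_=cv2.undistortPoints(np.c_[u,v].astype(float)[:,None],K,P["dist_coeffs"])[:,0]
       ~~~~~~~~~~~~~~~~~~~^^^^^^^^^^^^^^^^^^^^^^^^^^^^^^^^^^^^^^^^^^^^^^^^^^^^^
cv2.error: OpenCV(4.12.0) /io/opencv/modules/calib3d/src/undistort.dispatch.cpp:347: error: (-215:Assertion failed) CV_IS_MAT(_src) && CV_IS_MAT(_dst) && (_src->rows == 1 || _src->cols == 1) && (_dst->rows == 1 || _dst->cols == 1) && _src->cols + _src->rows - 1 == _dst->rows + _dst->cols - 1 && (CV_MAT_TYPE(_src->type) == CV_32FC2 || CV_MAT_TYPE(_src->type) == CV_64FC2) && (CV_MAT_TYPE(_dst->type) == CV_32FC2 || CV_MAT_TYPE(_dst->type) == CV_64FC2) in function 'cvUndistortPointsInternal'
```

```bash
sed -i 's/    n_=cv2/    if not len(u): return np.zeros((0,3)),np.c_[u,v]\n    n_=cv2/' h.py; python3 look.py
```

```text
3.9167 [493.39204204 252.96771885 127.34879994] [-10.24128698   0.05663641   5.33677528]
red 491 [545.20711034 257.34431644  97.42689949] x-z dir [-0.86615536  0.49977484] ang 29.98510484315398 [507.37703436 219.97346118  67.60663485] [579.89357284 287.75839712 166.10081429]
carrier ((620.599365234375, 260.96954345703125), (239.48541259765625, 152.28285217285156), 4.116020202636719)
```

Call:
{"op": "move_arm", "data": {"motion": [0,0,0.3,0,0.1,0,0.6,0,0.3,0,0.9,0,0.5,0,1.2,0,0.75,0,1.5,0,1,0.1,1.8,0,1.3,0.1,2.1,0,1.6,0.1,2.4,0]}}

```text
time: 4.63
tcp_pos: [510.1, 253.3, 150.6]
tcp_rot: [-0.0, -0.03, 1.0, -0.0]
wrist_force: [-2.8, 0.0, 1.0]
width: 0.1
grip_force: 1.7
```

```bash
python3 look.py
```

```text
4.6333 [510.07187984 253.27606878 150.63944541] [-2.80726043e+00  1.98415145e-03  9.50737216e-01]
red 344 [554.63311273 257.73840123 107.40855864] x-z dir [-0.67688595  0.73608791] ang 47.39922320783634 [526.55135422 220.62562493  77.02323133] [580.6869781  288.80230777 136.04145692]
carrier ((620.8143920898438, 261.40118408203125), (240.14195251464844, 152.16612243652344), 4.022130012512207)
```

Call:
{"op": "move_arm", "data": {"motion": [0.4,0,0.3,0,0.8,0,0.6,0,1.2,0.1,0.9,0,1.6,0.1,1.1,0,2,0.1,1.3,0,2.4,0.1,1.5,0,2.8,0.2,1.6,0,3.2,0.2,1.7,0,3.6,0.2,1.8,0,4,0.3,1.8,0]}}

```text
time: 5.52
tcp_pos: [550.5, 256.2, 168.5]
tcp_rot: [0.0, -0.03, 1.0, -0.0]
wrist_force: [-0.8, -0.9, 1.1]
width: 0.1
grip_force: 0.5
```

```bash
python3 look.py pics/s2.png
```

```text
5.5167 [550.49370948 256.1704285  168.46082093] [-0.80204653 -0.87229333  1.13266237]
red 18 [570.13314021 284.34563859 128.10941007] x-z dir [-0.18299244  0.98311432] ang 79.45589002433648 [566.11670099 276.98999322  93.9685539 ] [576.25207921 288.06329923 143.76987761]
carrier ((621.3585205078125, 252.14382934570312), (239.93475341796875, 171.23269653320312), 3.981499195098877)
```

View pics/s2.png

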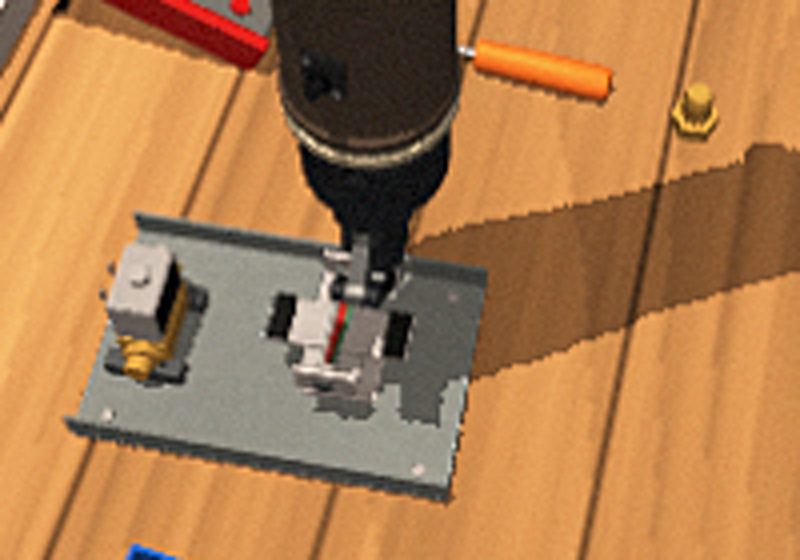

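The flag stands at about 78° with its edge at (340,335). The finger at about (370,285) is on its robot side, and the carrier hasn't moved. Now I'll push it past upright.

Call:
{"op": "move_arm", "data": {"motion": [0.6,0,0.1,0,1.2,0.1,0.2,0,1.8,0.1,0.3,0,2.4,0.2,0.3,0,3,0.2,0.3,0,3.6,0.2,0.3,0,4.2,0.3,0.2,0,4.7,0.3,0.1,0,5.2,0.3,0,0,5.6,0.4,-0.1,0]}}

```text
time: 6.4
tcp_pos: [606.5, 260.1, 167.1]
tcp_rot: [-0.0, -0.03, 1.0, -0.0]
wrist_force: [-1.5, -1.1, -0.5]
width: 0.0
grip_force: 0.3
```

```bash
python3 look.py
```

```text
6.4 [606.51030322 260.11054834 167.12059947] [-1.45403589 -1.13272648 -0.48029672]
red 11 [605.16236671 285.29023828 113.68298097] x-z dir [0.38920388 0.92115164] ang 112.90497152794913 [584.51042834 277.38664445  62.89911877] [615.00576962 290.63822019 133.74630363]
green 128 [594.49899914 265.68935029 104.81935286] x-z dir [0.4652776  0.88516482] ang 117.72818946687445 [579.96505095 227.44962845  79.33364775] [610.48134656 290.34226161 135.57526101]
carrier ((620.43359375, 261.1131591796875), (239.67446899414062, 152.7390899658203), 4.160366058349609)
```

Call:
{"op": "move_arm", "data": {"motion": [0.5,0,-0.4,0,1.1,0.1,-0.8,0,1.6,0.1,-1.2,0,2.1,0.1,-1.7,0,2.5,0.2,-2.2,0,2.9,0.2,-2.7,0,3.2,0.2,-3.3,0,3.5,0.2,-3.9,0,3.7,0.2,-4.5,0,3.8,0.2,-4.9,0]}}

```text
time: 7.28
tcp_pos: [644.0, 262.3, 117.3]
tcp_rot: [-0.0, -0.03, 1.0, -0.0]
wrist_force: [-0.8, 0.1, 1.4]
width: 0.2
grip_force: 0.3
```

```bash
python3 look.py
```

```text
7.2833 [643.96350224 262.25477218 117.28586056] [-0.82750276  0.10119872  1.44239539]
green 305 [611.85149174 263.7035647   83.39178246] x-z dir [-0.98030011 -0.19751378] ang -11.391609237433954 [585.34325811 228.02720911  63.68041648] [644.81824742 292.3095968   94.10025283]
carrier ((620.5060424804688, 261.2921447753906), (239.87393188476562, 152.2536163330078), 4.14177942276001)
```

Call:
{"op": "move_arm", "data": {"motion": [0.1,0,-0.4,0,0.1,0,-0.8,0,0.1,0,-1.1,0,0.1,0,-1.3,0,0.1,0,-1.4,0,0.1,0,-1.4,0]}}

```text
time: 7.83
tcp_pos: [644.7, 262.3, 104.1]
tcp_rot: [-0.0, -0.03, 1.0, -0.0]
wrist_force: [-0.4, -0.2, 0.8]
width: 0.0
grip_force: 0.0
```

Call:
{"op": "move_arm", "data": {"motion": [0,0,-0.1,0,0,0,-0.1,0,0,0,-0.1,0]}}

```text
time: 8.08
tcp_pos: [644.9, 262.4, 103.4]
tcp_rot: [0.0, -0.03, 1.0, 0.0]
wrist_force: [-0.3, 0.6, -0.0]
width: -0.1
grip_force: 0.0
```

Call:
{"op": "move_arm", "data": {"motion": [0,0,-0.1,0,0,0,-0.2,0,0,0,-0.2,0,0,0,-0.2,0]}}

```text
time: 8.42
tcp_pos: [645.0, 262.5, 102.9]
tcp_rot: [0.0, -0.03, 1.0, 0.0]
wrist_force: [-4.5, -1.9, 11.0]
width: 0.4
grip_force: 6.1
```

```bash
python3 look.py pics/s3.png
```

```text
8.4167 [644.99514735 262.47646871 102.89906031] [-4.50093675 -1.94635411 10.97782919]
green 292 [611.53959341 264.46070826  77.25044084] x-z dir [-0.99997183 -0.00750589] ang -0.430059781956242 [585.37470164 227.96793118  72.52256794] [646.06799522 292.68009264  81.55017697]
carrier ((620.6672973632812, 261.4302978515625), (239.98184204101562, 152.42132568359375), 3.8590381145477295)
```

View pics/s3.png

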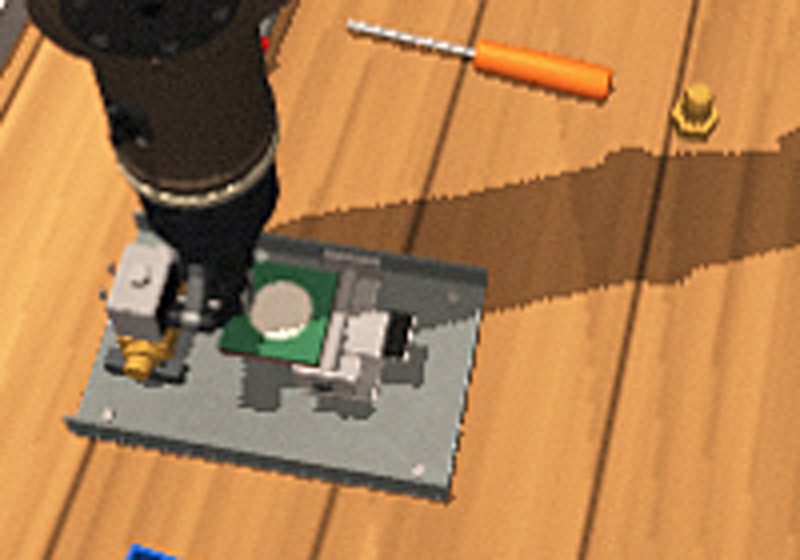

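The flag lies level, green side up with its disc at (282,305), and 11 N presses it onto the stop. Lifting straight off and retreating.

Call:
{"op": "move_arm", "data": {"motion": [0,0,0.5,0,0,0,1.5,0,0,0,3.5,0,0,0,6.5,0,0,0,10,0,-3,0,13,0,-7,0,14,0,-11,0,14,0,-15,0,14,0,-15,0,14,0]}}

```text
time: 9.3
tcp_pos: [486.7, 262.7, 241.3]
tcp_rot: [-0.003, -0.033, 0.999, -0.0]
wrist_force: [-0.8, -0.3, -0.7]
width: -0.1
grip_force: 0.0
```

```bash
python3 look.py; python3 - <<'E'
from h import *
im,d=r.camera("top"); cv2.imwrite("pics/t4.png",im)
E
```

```text
9.3 [486.73412729 262.71687713 241.34005521] [-0.81216853 -0.29523235 -0.71031513]
green 451 [625.57662611 262.54987272  77.26560572] x-z dir [-0.9999147  -0.01306148] ang -0.7483889092489954 [585.69685515 222.81678325  65.90404765] [669.12309826 292.84954163  82.21614174]
carrier ((620.7034301757812, 261.28021240234375), (239.51217651367188, 151.9248504638672), 4.105940818786621)
```

View pics/t4.png

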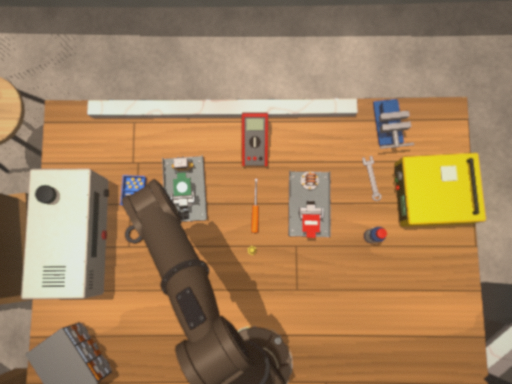

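The top view shows the valve flag lying green at (182,187), the element flag still red at (311,222), and everything else in place. Handing in.

```bash
python3 -c "
from cell import r
print(r.close_job())"
```

```text
the job is handed in; nothing more can be done
None
```

The valve carrier's flag was turned over its hinge by pushing only and pressed flat on its rear rest showing green; the carrier stayed put to within about 1 mm, the heating element's flag still lies red, the final top view showed everything else in place, and the job was handed in after about 9.4 s.

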